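# Show the ball tray to the counter scanner

## Task

Take the cover plate off the tray stack and lay it flat on the green mat (do not drop it), then lift out the ball tray beneath it, keeping it level so that the loose bearing ball stays in its shallow pocket, and leave the bottom tray where it stands. Hold the ball tray level and still about 10 cm above the scanner's glass, centred over it and with its long side along the window's long side, so that the label on its underside can be read. Finish while holding it there, and leave everything else on the counter alone.

Things in the scene. Friction and masses are not known exactly. Their poses are not given: they have to be found in the camera images.
- cover_mid (a point): Cover plate: plain flat aluminium plate, 120 (x) x 60 (y) x 8 mm (z), lying loose on top of the tray stack, about 0.15 kg. Point: its exact centre, half-way up its thickness; z up, x along its length.
- tray_mid (a point): Ball tray: upper of two stacked grey trays, under the cover, 0.2 kg. Floor plate 120 (x) x 60 (y) x 8 mm; a wall 6 mm thick, 60 wide, 30 high stands on it at each end. Long sides open: pinch the floor across its 60 mm width at mid-length; below it is a 30 mm gap to the bottom tray's floor. Point: centre of the floor plate, half-way up its 8 mm; z up, x along length. Cover centre starts 38 mm above.
- pocket (a point): Where the ball's centre belongs: on the tray's axis, 16.5 mm above tray_mid. The pocket is a ring on the tray's floor, 20 mm inner and 28 mm outer diameter, only 3 mm high; the ball rolls out if the tray tips past about 35 degrees or is jerked.
- ball_center (a point): Loose steel bearing ball, 25 mm diameter, 64 g, lying in the ball tray's pocket, hidden from above by the cover at first. Point: its centre. It has about 2 mm of play in the pocket.
- base_mid (a point): Bottom tray of the stack: same shape as the ball tray but empty, standing loose on the counter. Point: centre of its floor plate, half-way up its 8 mm thickness (4 mm above the counter). The ball tray simply rests on its two end walls.
- mat_top (a point): Green rubber mat fixed on the counter, 150 x 150 mm, 3 mm thick. Point: centre of its top face; z up, x and y along its edges.
- glass (a point): Flat counter-top code scanner, fixed: black housing 160 (x) x 120 (y) mm, 30 mm high, with a rectangular glass window on top, 118 mm along x and 78 mm along y. Point: centre of the glass, at the housing's top; z up, x along its longer side.
- bearing: Bystander, to be left alone: small ball bearing lying flat, 52 mm across, 15 mm high. Origin: centre of its underside.
- big_bearing: Bystander, to be left alone: larger ball bearing lying flat, 72 mm across, 18 mm high. Origin: centre of its underside.
- pillow_block: Bystander, to be left alone: blue cast pillow-block bearing, foot 40 x 130 mm (long along its y), 66 mm high. Origin: centre of its underside.
- grease_jar: Bystander, to be left alone: small round jar, 52 mm across, 55 mm high. Origin: centre of its underside.
- wrench: Bystander, to be left alone: open-ended steel wrench lying flat, about 200 mm long along its x.
- spray_can: Bystander, to be left alone: white spray can standing at the left side, 54 mm across, 190 mm high. Origin: centre of its underside.
Things that resemble listed ones, but are neither listed nor needed, are in the scene too. What is shaped like the part that bears mat_top but brown or grey is not meant.

How it is judged:
By the outcome, as a careful person would: the job done as asked, in the order asked, and still so for the second after the job is handed in, while the arm keeps its last pose, push and grip.
It also fails if it takes over 58 s, if anything falls off the work surface, if the arm or the gripper's body presses on something with over 40 N, if the wrist force passes 120 N, or if a joint passes its speed limit or range.

## Robot

A 7-joint arm with a two-finger parallel gripper is mounted at the origin on the work surface. World frame = base frame: x ahead of the robot, y to its left, z up, the work surface at z = 0. Lengths are in m, angles in degrees, forces in N, time in s.
With the tool pointing down it reaches from about 0.425 to 1.025 m from the base axis. Payload 3.6 kg.
Tool frame: the origin (TCP) lies on the centre line of the jaws, within the pads' length; the fingertips stand 8 mm ahead of it and the grasp point (between the pads) lies 11 mm behind it (manip.tips_ahead is the distance from the TCP to the fingertips, in m); z points along the fingers, y is the direction in which the jaws open and shut (so a half turn about z gives the same grasp; the last joint's range is limited). The gripper opens to 85 mm and grips with 20 to 120 N. Pads are 22 mm wide; open, the fingers measure 114 mm over their backs; the gripper's body (76 mm by 85 mm) begins 54 mm behind the grasp point. The pads swing forward as they close: fully open they stand 13 mm farther back than shut.
Start: joints at [-5.357, 33.873, 2.773, 92.16, -1.908, 54.013, -1.931], TCP at [0.725, 0, 0.239] pointing down, gripper open.
Joint ranges: [-153.93, 153.93], [-27.13, 128.08], [-72.61, 78.16], [10.71, 143.7], [-87.88, 267.88], [4.46, 118.87], [-176.78, 176.78]. Speed limits (degrees/s): [147.25, 147.25, 180, 180, 180, 180, 180].

## Interface

Orientations are given as [roll, pitch, yaw] about the fixed x, y, z axes, in that order (R = Rz(yaw) Ry(pitch) Rx(roll)).
In Python, from cell import manip gives the robot as it stands.
- The arm moves only by the shell command python3 -m crank 'ROWS' [OPENING]. ROWS is a JSON object of lists of equal length, an entry for each row: "delta_pos": the shift along the tool's x, y, z normalised to -1 to 1, where 1 is 120 mm, a list of three; "spin": the turn about the tool's z normalised to -1 to 1, where 1 is 45 degrees. A call has 1 to 12 rows; each row is the pose to reach, as a shift and turn from the pose commanded when the call began, along the tool's axes at that moment; what a row does not reach only later rows make up. A row lasts 1/12 s, in which the tool goes at most 41.7 mm and 7.16 degrees, less where a joint would pass 70% of its speed; a pose out of reach is approached as far as the arm can. A call with a number of a shift or a turn outside -1 to 1 is refused whole. A call with a gripper value outside its range is refused whole. OPENING is the closure, from -1 (fully open) to 1 (shut), so that 0 is half open, set as the call begins (- or left out, the last holds). The fingers move at their own pace and stop on an object; the grip force is fixed at half the most. Time passes only in rows, so rows that repeat a pose let the fingers close. It gives the time, the measured TCP pose, the force and the opening at its end, in the units of the state.
- manip.get_state(): the state, without advancing time (a new reading comes with each control period).
- manip.snapshot(name): name is "scene" or "side" or "wrist"; returns (picture, depth): 384x512x3 uint8, blue, green, red; 384x512 float32, m along the optical axis (not along the pixel's ray), 0 where there is no reading.
- manip.camera_model(name): a dict with "fx", "fy", "cx", "cy" (pixels), "R" (3x3) and "t" (3): a world point X has camera coordinates R X + t. Camera axes: x right, y down, z forward; pixel columns grow to the right and rows downward; lengths in m; the calibration is good to about 2 mm. A picture is of the moment at which its call begins: read the wrist's pose just before it. camera_model takes no time and is no camera call; for the wrist camera it gives the pose at the moment of the call.
- manip.finish_job(): hands the job in, once; it reports no verdict.
The state is a dict: "time_s": time; "qpos": joint angles; "qvel": joint speeds; "tau": joint torques, N m; "tool_pos": TCP position; "ee_rot": TCP orientation; "contact_force": force on the tool from outside, world axes, zero at the start; "moment": the same for the moment, N m; "grip_width": finger opening in m.
Only numpy, scipy, OpenCV 4.12 (cv2) and the standard library are available. Lean on these libraries where they do the work, as an engineer would, in place of code of your own. Each camera call takes 0.05 s, during which the arm holds its last target. There are 200 camera calls.

## Working session

There is one attempt and no reset: what is moved stays moved. The work goes in short steps, Python scripts to look and compute and a shell command to move; the robot and the scene stay as the last step left them, time stands still between calls to the robot, and variables do not carry over. Pictures are saved under pics/ and viewed, on a budget of 10 in all, crops included, one or two more only if the job needs it, and the job is handed in when it is done.

```bash
mkdir -p pics; ls; cat > h.py <<'E'
import numpy as np, cv2
from cell import manip
def snap(n):
    c=manip.camera_model(n); p,d=manip.snapshot(n); np.savez(f'{n}.npz',p=p,d=d,**{k:np.array(v) for k,v in c.items()}); return p
def load(n): return np.load(f'{n}.npz')
def world(z):
    d=z['d'];v,u=np.mgrid[:d.shape[0],:d.shape[1]]
    X=np.stack([(u-z['cx'])/z['fx']*d,(v-z['cy'])/z['fy']*d,d],-1)
    W=(X-z['t'])@z['R']; W[d==0]=np.nan
    return W
E
python3 - <<'E'
from h import *
a=snap('scene');b=snap('side')
cv2.imwrite('pics/1.png',cv2.resize(a,(800,600)));cv2.imwrite('pics/2.png',cv2.resize(b,(800,600)))
print(manip.get_state())
E
```

```text
pics
{'time_s': 0.1, 'qpos': array([-5.35701568, 33.91980015,  2.76750915, 92.22798674, -1.90761349,
       54.01290247, -1.93086208]), 'qvel': array([ 0.00405036, -0.07609213,  0.03688463, -0.21028293, -0.00407486,
       -0.00397096, -0.09943308]), 'tau': array([ 4.48489009e-03, -5.50000584e+01,  1.55277103e+00, -1.98825985e+01,
        9.68024513e-03,  3.83386548e-03,  2.66350116e-05]), 'tool_pos': array([7.24278113e-01, 9.57775627e-06, 2.38270617e-01]), 'ee_rot': array([-1.79885600e+02,  6.60257193e-03,  9.00047922e+01]), 'contact_force': array([-0.11862879,  0.84096638, -0.25284615]), 'moment': array([0.03856835, 0.00065769, 0.02382042]), 'grip_width': 0.08563496188287764}
```

View pics/1.png

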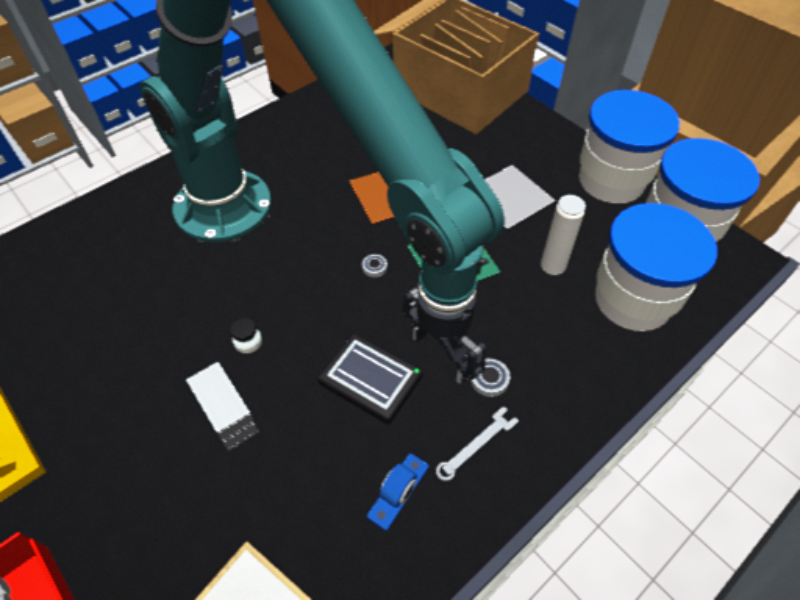

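View pics/2.png

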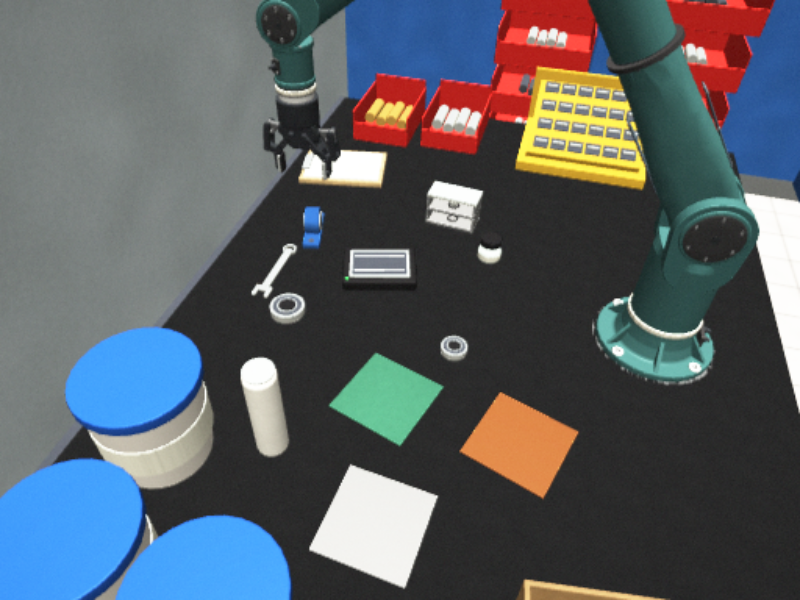

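Scene view: the stack is at (222,400), the scanner at (370,377), and the green mat is half hidden at (455,262). Side view: stack at (455,205), scanner at (380,268), green mat at (387,397).

Possible confusions: the mat could be taken for the orange (520,442) or white-grey (375,525) squares in the side view, so I choose the green one. The stack could be taken for the clipboard (343,167), the yellow rack (585,125) or the red bins, so I choose (455,205). I'll check that in one close crop and measure.

```bash
python3 - <<'E'
from h import *
z=load('side');s=load('scene')
a=cv2.resize(z['p'][105:160,260:335],(600,440),interpolation=cv2.INTER_CUBIC)
cv2.imwrite('pics/3.png',a)
def rect(P,n):
    (c,wh,ang)=cv2.minAreaRect((P[:,:2]*1000).astype(np.float32)); print(n,len(P),np.round(c,1),np.round(wh,1),round(ang,1),'z med',np.round(np.median(P[:,2])*1000,1)); print(np.round(cv2.boxPoints((c,wh,ang))).tolist())
for n,z in (('side',z),('scene',s)):
    W=world(z);p=z['p'].astype(int)
    def reg(x0,x1,y0,y1):
        m=np.zeros(W.shape[:2],bool);m[int(y0*.64):int(y1*.64),int(x0*.64):int(x1*.64)]=1;return m
    g=(p[...,1]>p[...,2]+40)&(p[...,1]>p[...,0]+15)
    m=g&(reg(320,450,340,450) if n=='side' else reg(400,510,230,290))&(abs(W[...,2])<.02)
    rect(W[m],n+' mat')
    r=reg(415,495,170,240) if n=='side' else reg(175,268,350,460)
    m=r&(W[...,2]>.06); rect(W[m],n+' stack top')
    m=r&(W[...,2]>.072)&(W[...,2]<.1); rect(W[m],n+' cover')
    r=reg(335,425,240,295) if n=='side' else reg(310,430,325,425)
    m=r&(abs(W[...,2]-.03)<.008); rect(W[m],n+' scanner')
    # window frame: bright
    m=r&(p.min(-1)>150)&(abs(W[...,2]-.03)<.01); rect(W[m],n+' window')
E
```

```text
side mat 2319 [465.1 291.6] [154.3 151. ] 73.0 z med 3.7
[[370.0, 240.0], [515.0, 196.0], [560.0, 343.0], [415.0, 387.0]]
side stack top 378 [ 465.4 -269.8] [ 66.7 120.8] 84.6 z med 84.3
[[402.0, -297.0], [522.0, -309.0], [529.0, -242.0], [408.0, -231.0]]
side cover 352 [ 465.2 -269.7] [ 66.7 120. ] 84.6 z med 84.4
[[402.0, -297.0], [522.0, -309.0], [528.0, -242.0], [409.0, -231.0]]
side scanner 1102 [578.9 -28.6] [159.4 125.9] 17.6 z med 30.0
[[484.0, 7.0], [522.0, -113.0], [674.0, -65.0], [636.0, 55.0]]
side window 373 [578.4 -27.4] [131.3  97.4] 17.9 z med 30.8
[[501.0, -1.0], [531.0, -94.0], [656.0, -54.0], [626.0, 39.0]]
scene mat 161 [473.8 285.8] [198.8  84.1] 44.5 z med 3.0
[[373.0, 246.0], [432.0, 186.0], [574.0, 326.0], [515.0, 386.0]]
scene stack top 1003 [ 467.  -269.3] [ 59.9 122.6] 84.9 z med 83.4
[[403.0, -294.0], [525.0, -305.0], [531.0, -245.0], [409.0, -234.0]]
scene cover 953 [ 466.9 -269.3] [ 59.9 122.4] 84.9 z med 83.6
[[403.0, -294.0], [525.0, -305.0], [530.0, -245.0], [409.0, -234.0]]
scene scanner 1995 [580.9 -28.3] [158.6 120.5] 16.6 z med 29.4
[[488.0, 7.0], [522.0, -109.0], [674.0, -63.0], [640.0, 52.0]]
scene window 470 [577.7 -29.8] [134.3  91.8] 17.3 z med 30.2
[[500.0, -6.0], [527.0, -94.0], [655.0, -54.0], [628.0, 34.0]]
```

View pics/3.png

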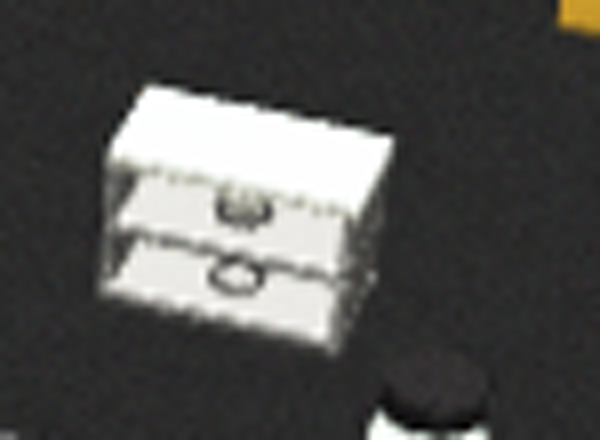

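The crop confirms it: a two-tray stack under a plain cover, with the ball in the upper tray and an empty ring in the lower one. Next I measure the fingertips in the current clouds, since the plate is thin, and locate the jar.

```bash
cat >> h.py <<'E'
from scipy.spatial.transform import Rotation as Ro
def to(x,y,z,yaw):
    s=manip.get_state();R=Ro.from_euler('xyz',s['ee_rot'],degrees=True).as_matrix()
    p=s['tool_pos'];d=R.T@(np.array([x,y,z])-p)
    dy=(s['ee_rot'][2]-yaw+180)%360-180
    print('t',round(s['time_s'],2),'pos',np.round(p*1e3,1),'rpy',np.round(s['ee_rot'],2),'F',np.round(s['contact_force'],1),'w',round(s['grip_width']*1e3,1))
    print('total norm shift',np.round(d/.12,3),'spin',round(dy/45,3))
E
python3 - <<'E'
from h import *
print(manip.tips_ahead)
to(.466,-.2695,.17,174.9)
for n in('side','scene'):
    W=world(load(n));d=np.hypot(W[...,0]-.724,W[...,1])
    m=(d<.07)&(W[...,2]>.15)&(W[...,2]<.3); P=W[m]
    print(n,len(P),np.round(np.percentile(P[:,2],[0,1,3,10]),4)); print(np.round(P[P[:,2]<.24][:8],3))
    m=(W[...,2]>.02)&(W[...,2]<.07)&(W[...,1]<-.12)&(W[...,1]>-.24)&(W[...,0]>.3)&(W[...,0]<.5)
    P=W[m]
    if len(P): print('jar',P.min(0),P.max(0))
E
```

```text
0.008
t 0.1 pos [724.3   0.  238.3] rpy [-1.7989e+02  1.0000e-02  9.0000e+01] F [-0.1  0.8 -0.3] w 85.6
total norm shift [-2.246 -2.151  0.573] spin -1.887
side 239 [0.2458 0.2466 0.2491 0.2544]
[]
jar [ 0.33155697 -0.23992553  0.02012017] [ 0.48876565 -0.13110761  0.06634985]
scene 212 [0.2432 0.2441 0.2472 0.2521]
[]
jar [ 0.3343826  -0.18303602  0.02002159] [ 0.38533698 -0.13210232  0.05934081]
```

```bash
python3 -m crank '{"delta_pos":[[-0.25,-0.24,0],[-0.5,-0.48,0],[-0.8,-0.75,0],[-0.8,-0.75,0],[-0.8,-0.75,0],[-0.8,-0.75,0],[-0.8,-0.75,0]],"spin":[-0.15,-0.3,-0.45,-0.6,-0.75,-0.9,-0.944]}' -0.41
python3 -c "
from h import *
to(.466,-.2695,.17,174.9)"
```

```text
time_s: 0.68
tool_pos: [0.6342, -0.0967, 0.239]
ee_rot: [-180.0, -0.0, 132.7]
contact_force: [-0.4, -0.0, 0.4]
grip_width: 0.0599
t 0.68 pos [634.2 -96.7 239. ] rpy [-1.7997e+02 -5.0000e-02  1.3268e+02] F [-0.4 -0.   0.4] w 59.9
total norm shift [-0.109 -2.007  0.576] spin -0.938
```

```bash
python3 -m crank '{"delta_pos":[[0,-0.33,0.1],[0,-0.66,0.2],[-0.05,-1,0.2],[-0.05,-1,0.2],[-0.05,-1,0.2],[-0.05,-1,0.2],[-0.05,-1,0.2]],"spin":[-0.15,-0.3,-0.45,-0.6,-0.75,-0.938,-0.938]}'
python3 -c "
from h import *
to(.466,-.2695,.17,174.9)"
```

```text
time_s: 1.27
tool_pos: [0.5499, -0.182, 0.2149]
ee_rot: [180.0, -0.0, 174.8]
contact_force: [-0.0, 0.6, -1.0]
grip_width: 0.0601
t 1.27 pos [ 549.9 -182.   214.9] rpy [ 1.7998e+02 -5.0000e-02  1.7480e+02] F [-0.   0.6 -1. ] w 60.1
total norm shift [ 0.63  -0.79   0.375] spin -0.002
```

```bash
python3 -m crank '{"delta_pos":[[0.21,-0.26,0.1],[0.42,-0.52,0.2],[0.63,-0.79,0.3],[0.63,-0.79,0.375],[0.63,-0.79,0.375],[0.63,-0.79,0.375]],"spin":[0,0,0,0,0,0]}'
python3 - <<'E'
from h import *
to(.466,-.2695,.17,174.9)
for n in('side','scene','wrist'): snap(n)
for n in('side','scene','wrist'):
    W=world(load(n));d=np.hypot(W[...,0]-.466,W[...,1]+.2695)
    P=W[(d<.07)&(W[...,2]>.11)&(W[...,2]<.25)]
    if len(P): print(n,len(P),np.round(np.percentile(P[:,2],[0,1,3,10]),4))
    P=W[(d<.09)&(W[...,2]>.07)&(W[...,2]<.1)]
    if len(P)>10: print(n,len(P),cv2.minAreaRect((P[:,:2]*1000).astype(np.float32)),np.median(P[:,2]))
cv2.imwrite('pics/4.png',load('wrist')['p'])
E
```

```text
time_s: 1.77
tool_pos: [0.4666, -0.2685, 0.17]
ee_rot: [180.0, -0.0, 174.6]
contact_force: [0.6, -0.3, 0.5]
grip_width: 0.0602
t 1.77 pos [ 466.6 -268.5  170. ] rpy [ 1.7996e+02 -3.0000e-02  1.7459e+02] F [ 0.6 -0.3  0.5] w 60.2
total norm shift [ 0.004 -0.008 -0.   ] spin -0.007
side 224 [0.1684 0.1688 0.1711 0.1795]
side 356 ((465.3019714355469, -270.4013366699219), (65.4374771118164, 120.25570678710938), 83.9443359375) 0.08453742712580913
scene 490 [0.1721 0.1742 0.1773 0.1916]
scene 967 ((466.2083435058594, -269.1632995605469), (60.00460433959961, 123.57038116455078), 84.93601989746094) 0.08351211187072541
wrist 30758 [0.1665 0.1736 0.1796 0.1955]
wrist 14114 ((465.96368408203125, -269.76531982421875), (60.23825454711914, 120.07332611083984), 85.0057601928711) 0.08339445634172274
```

View pics/4.png

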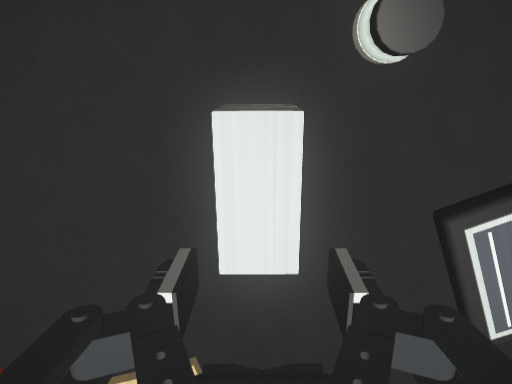

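The wrist view shows the cover at (258,190), squarely between the jaws. At 60 mm opening the fingertips sit about level with the TCP. I open and go down to TCP z ≈ 0.078.

```bash
python3 -m crank '{"delta_pos":[[0.005,0,0.15],[0.005,0.004,0.35],[0.005,0.009,0.55],[0.005,0.009,0.68],[0.005,0.009,0.74],[0.005,0.009,0.767],[0.005,0.009,0.767],[0.005,0.009,0.767],[0.005,0.009,0.767]],"spin":[-0.01,-0.01,-0.01,-0.01,-0.01,-0.01,-0.01,-0.01,-0.01]}' -0.85
python3 -c "
from h import *
to(.466,-.2696,.078,174.95)"
python3 -m crank '{"delta_pos":[[0,0,0],[0,0,0],[0,0,0],[0,0,0],[0,0,0],[0,0,0],[0,0,0],[0,0,0]],"spin":[0,0,0,0,0,0,0,0]}' 1
python3 - <<'E'
from h import *
to(.466,-.2696,.078,174.95)
a=snap('side');snap('scene')
cv2.imwrite('pics/5.png',cv2.resize(a[85:160,255:355],(800,600),interpolation=cv2.INTER_CUBIC))
E
```

```text
time_s: 2.67
tool_pos: [0.467, -0.268, 0.0793]
ee_rot: [-180.0, 0.1, 175.2]
contact_force: [0.2, -0.5, -0.2]
grip_width: 0.0789
t 2.67 pos [ 467.  -268.    79.3] rpy [-1.7996e+02  1.2000e-01  1.7515e+02] F [ 0.2 -0.5 -0.2] w 78.9
total norm shift [ 0.007 -0.014  0.011] spin 0.004
time_s: 3.33
tool_pos: [0.4666, -0.2683, 0.0797]
ee_rot: [-179.9, 0.1, 175.1]
contact_force: [-1.6, 1.2, 8.1]
grip_width: 0.0582
t 3.33 pos [ 466.6 -268.3   79.7] rpy [-1.7993e+02  9.0000e-02  1.7512e+02] F [-1.6  1.2  8.1] w 58.2
total norm shift [ 0.004 -0.012  0.014] spin 0.004
```

View pics/5.png

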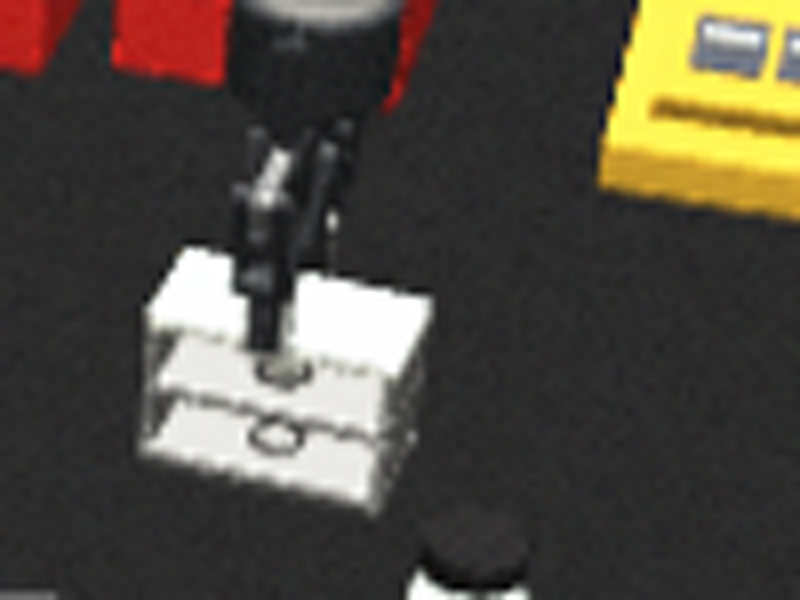

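Image 5 shows the finger at (265,345), ending at the cover's lower edge. The width stopped at 58 mm, so the cover is gripped. I lift it straight up and check.

```bash
python3 -m crank '{"delta_pos":[[0,0,-0.02],[0,0,-0.06],[0,0,-0.12],[0,0,-0.22],[0,0,-0.35],[0,0,-0.5],[0,0,-0.65],[0,0,-0.78],[0,0,-0.85],[0,0,-0.85]],"spin":[0,0,0,0,0,0,0,0,0,0]}' 1
python3 - <<'E'
from h import *
to(.465,.2916,.16,163)
for n in('side','scene'):
    a=snap(n);W=world(load(n));d=np.hypot(W[...,0]-.466,W[...,1]+.2695)
    h,e=np.histogram(W[...,2][d<.075],np.arange(.0,.26,.006)); print(n,[(round(x*1000),int(k)) for x,k in zip(e,h) if k>5])
a=load('side')['p'];b=load('wrist')
cv2.imwrite('pics/6.png',cv2.resize(a[65:155,250:370],(800,600),interpolation=cv2.INTER_CUBIC))
E
```

```text
time_s: 4.27
tool_pos: [0.4671, -0.2683, 0.1824]
ee_rot: [-179.9, 0.2, 175.1]
contact_force: [-0.2, 0.8, -0.7]
grip_width: 0.0583
t 4.27 pos [ 467.1 -268.3  182.4] rpy [-179.91    0.22  175.13] F [-0.2  0.8 -0.7] w 58.3
total norm shift [0.414 4.648 0.177] spin 0.269
side [(0, 214), (6, 184), (12, 19), (18, 10), (24, 12), (30, 9), (36, 25), (42, 174), (48, 94), (54, 21), (60, 22), (66, 29), (72, 32), (78, 10), (180, 88), (186, 208), (192, 14), (198, 15), (204, 15), (210, 14), (222, 11), (228, 20), (234, 20), (240, 17), (246, 21), (252, 23)]
scene [(0, 467), (6, 22), (12, 27), (18, 17), (24, 25), (30, 25), (36, 36), (42, 336), (48, 63), (54, 39), (60, 49), (66, 56), (72, 57), (78, 11), (174, 16), (180, 585), (186, 225), (192, 17), (198, 15), (204, 18), (210, 11), (216, 16), (222, 49), (228, 107), (234, 42), (240, 52), (246, 74), (252, 54)]
```

View pics/6.png

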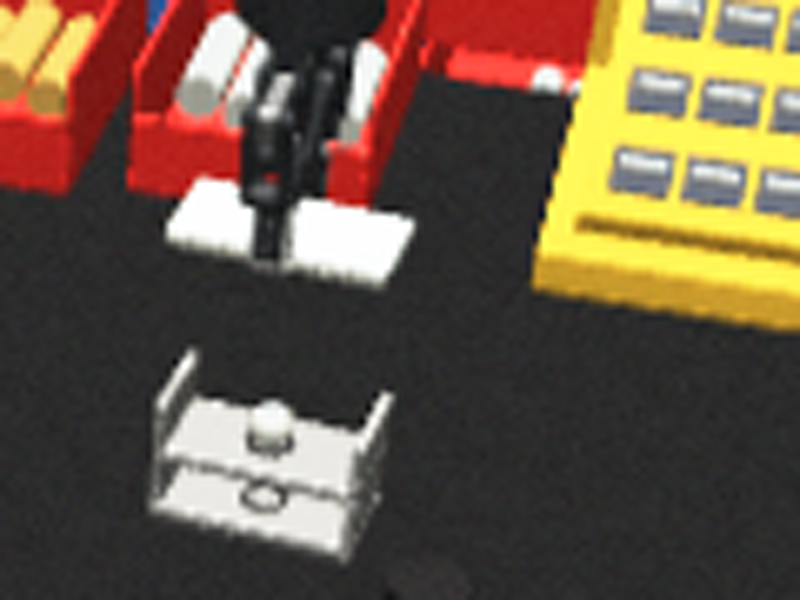

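Image 6: the cover is held level at (290,232). The ball tray with the ball in its pocket (272,425) stays on the bottom tray. I carry the cover toward the mat and find the spray can for clearance.

```bash

python3 -m crank '{"delta_pos":[[0,0.08,0],[0.02,0.22,0],[0.04,0.4,0],[0.06,0.6,0],[0.08,0.8,0],[0.08,0.95,0],[0.08,1,0]],"spin":[0,0,0,0,0,0,0]}' 1
python3 -m crank '{"delta_pos":[[0,0.2,0],[0.02,0.4,0],[0.04,0.6,0],[0.06,0.8,0],[0.08,0.95,0],[0.08,1,0],[0.08,1,0]],"spin":[0,0,0,0,0,0,0]}' 1
python3 -m crank '{"delta_pos":[[0,0.2,0],[0.02,0.4,0],[0.04,0.6,0],[0.06,0.8,0],[0.08,0.95,0],[0.08,1,0],[0.08,1,0]],"spin":[0,0,0.05,0.1,0.15,0.2,0.269]}' 1
python3 - <<'E'
from h import *
to(.465,.2916,.16,163)
W=world(load('side'));P=W[(W[...,2]>.1)&(W[...,2]<.2)&(W[...,1]>.25)&(W[...,1]<.6)&(W[...,0]>.4)&(W[...,0]<.75)];print('can',P.min(0),P.max(0))
E
```

```text
time_s: 4.95
tool_pos: [0.4659, -0.143, 0.1793]
ee_rot: [179.9, -0.1, 175.5]
contact_force: [-0.0, -0.1, -1.6]
grip_width: 0.0579
time_s: 5.53
tool_pos: [0.4672, -0.0256, 0.1799]
ee_rot: [180.0, -0.0, 175.3]
contact_force: [-1.2, -1.0, -1.8]
grip_width: 0.0579
time_s: 6.12
tool_pos: [0.4685, 0.0939, 0.1801]
ee_rot: [180.0, 0.0, 163.0]
contact_force: [0.2, -0.4, -1.2]
grip_width: 0.0583
t 6.12 pos [468.5  93.9 180.1] rpy [1.7998e+02 1.0000e-02 1.6298e+02] F [ 0.2 -0.4 -1.2] w 58.3
total norm shift [0.51  1.566 0.168] spin -0.0
can [0.59390388 0.41551371 0.1000881 ] [0.74996701 0.58513954 0.19501523]
```

```bash

python3 -m crank '{"delta_pos":[[0.06,0.2,0],[0.12,0.4,0],[0.18,0.55,0],[0.24,0.7,0],[0.26,0.8,0],[0.26,0.8,0]],"spin":[0,0,0,0,0,0]}' 1
python3 -m crank '{"delta_pos":[[0.06,0.2,0],[0.12,0.4,0],[0.18,0.55,0.1],[0.24,0.7,0.2],[0.25,0.766,0.3],[0.25,0.766,0.4],[0.25,0.766,0.5],[0.25,0.766,0.5]],"spin":[0,0,0,0,0,0,0,0]}' 1
python3 - <<'E'
from h import *
to(.465,.2916,.0067,163)
for n in('side','wrist','scene'):
    snap(n);W=world(load(n));p=load(n)['p'].astype(int);d=np.hypot(W[...,0]-.465,W[...,1]-.2916)
    P=W[(d<.075)&(W[...,2]>.1)&(W[...,2]<.135)&(p.min(-1)>110)]; print(n,'cover',len(P),np.round(np.median(P[:,2])*1e3,1),cv2.minAreaRect((P[:,:2]*1000).astype(np.float32)) if len(P)>5 else'')
    g=(p[...,1]>p[...,2]+40)&(p[...,1]>p[...,0]+15)&(d<.13)&(abs(W[...,2])<.015);P=W[g]
    if len(P)>5: print(n,'mat',len(P),cv2.minAreaRect((P[:,:2]*1000).astype(np.float32)))
a=load('side')['p']
cv2.imwrite('pics/7.png',cv2.resize(a[165:300,180:360],(800,600),interpolation=cv2.INTER_CUBIC))
E
```

```text
time_s: 6.62
tool_pos: [0.4671, 0.1963, 0.1803]
ee_rot: [179.9, 0.0, 163.2]
contact_force: [0.3, 0.5, -1.7]
grip_width: 0.058
time_s: 7.28
tool_pos: [0.4635, 0.2875, 0.1176]
ee_rot: [-179.7, -0.1, 162.9]
contact_force: [-0.9, -0.9, -2.8]
grip_width: 0.0578
t 7.28 pos [463.5 287.5 117.6] rpy [-1.7966e+02 -1.4000e-01  1.6292e+02] F [-0.9 -0.9 -2.8] w 57.8
total norm shift [-0.004  0.042  0.924] spin -0.002
side cover 561 122.3 ((462.2562255859375, 290.06640625), (67.37076568603516, 119.74502563476562), 71.57482147216797)
side mat 2148 ((466.04217529296875, 293.88311767578125), (151.36793518066406, 151.17662048339844), 73.39192199707031)
wrist cover 31749 122.3 ((461.875, 289.19677734375), (60.681087493896484, 116.64305877685547), 72.8077163696289)
wrist mat 13345 ((460.17742919921875, 295.5281677246094), (150.13592529296875, 135.84300231933594), 73.35382080078125)
scene cover 414 123.6 ((467.6921081542969, 286.50872802734375), (65.93670654296875, 115.32225799560547), 72.60614013671875)
scene mat 1355 ((464.78424072265625, 293.2607421875), (151.77359008789062, 156.27639770507812), 73.56011962890625)
```

View pics/7.png

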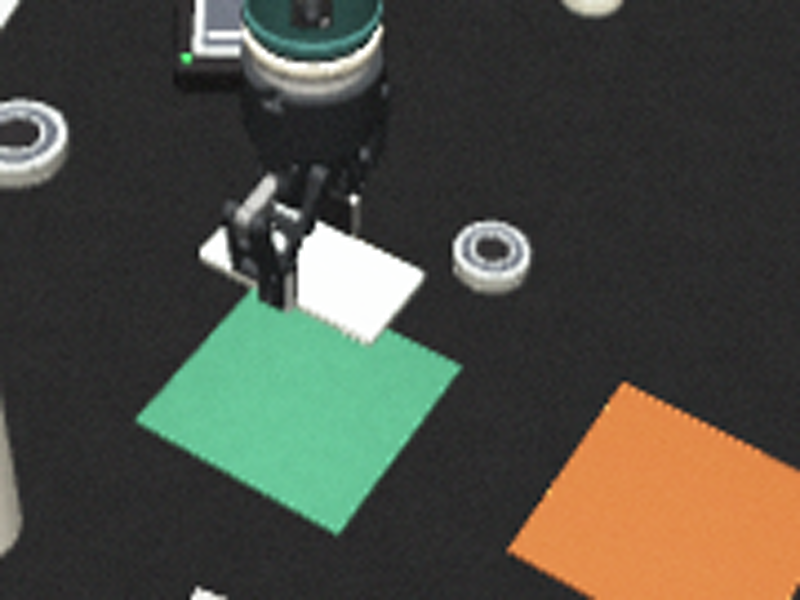

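Image 7: the cover is level above the green mat, whose centre is at (300,410), and the bearing is clear. I lower close, then creep down by force.

```bash

python3 -m crank '{"delta_pos":[[0,0.04,0.1],[0,0.04,0.25],[0,0.04,0.4],[0,0.04,0.55],[0,0.04,0.67],[0,0.04,0.76],[0,0.04,0.82],[0,0.04,0.85],[0,0.04,0.87],[0,0.04,0.87]],"spin":[0,0,0,0,0,0,0,0,0,0]}' 1
python3 - <<'E'
from h import *
to(.465,.2926,.0065,163)
for n in('side','scene'):
    snap(n);W=world(load(n));p=load(n)['p'].astype(int);d=np.hypot(W[...,0]-.465,W[...,1]-.2916)
    P=W[(d<.075)&(W[...,2]>.008)&(W[...,2]<.035)&(p.min(-1)>110)]; print(n,'cover',len(P),np.round(np.median(P[:,2])*1e3,1))
a=load('side')['p']
cv2.imwrite('pics/8.png',cv2.resize(a[200:280,210:320],(800,600),interpolation=cv2.INTER_CUBIC))
E
```

```text
time_s: 8.27
tool_pos: [0.4657, 0.2958, 0.0159]
ee_rot: [180.0, 0.0, 163.0]
contact_force: [-0.3, 0.5, -1.4]
grip_width: 0.0581
t 8.27 pos [465.7 295.8  15.9] rpy [1.7998e+02 1.0000e-02 1.6304e+02] F [-0.3  0.5 -1.4] w 58.1
total norm shift [-0.002 -0.027  0.078] spin 0.001
side cover 515 20.6
scene cover 364 20.5
```

View pics/8.png

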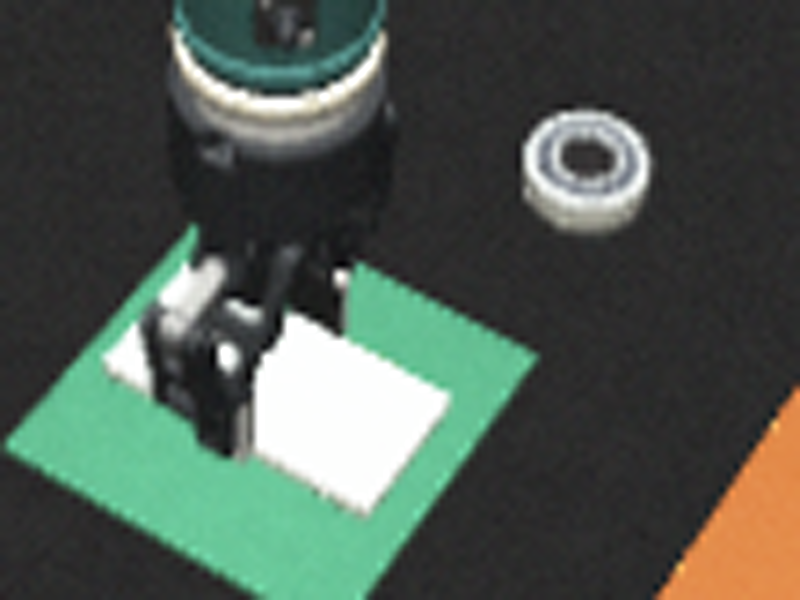

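Image 8: the cover is level and centred over the mat, about 9 mm up. I creep down.

```bash

python3 -m crank '{"delta_pos":[[0,0,0.025],[0,0,0.045],[0,0,0.055],[0,0,0.06],[0,0,0.06]],"spin":[0,0,0,0,0]}' 1
python3 -m crank '{"delta_pos":[[0,0,0.005],[0,0,0.01],[0,0,0.01]],"spin":[0,0,0]}' 1
```

```text
time_s: 8.78
tool_pos: [0.4654, 0.2955, 0.0085]
ee_rot: [-180.0, -0.0, 163.0]
contact_force: [-0.9, 0.5, -0.9]
grip_width: 0.058
time_s: 9.03
tool_pos: [0.4655, 0.2956, 0.0074]
ee_rot: [-180.0, -0.0, 163.0]
contact_force: [-0.0, 0.3, -1.1]
grip_width: 0.0581
```

```bash

python3 -m crank '{"delta_pos":[[0,0,0.004],[0,0,0.008],[0,0,0.008]],"spin":[0,0,0]}' 1
python3 -m crank '{"delta_pos":[[0,0,0.004],[0,0,0.008],[0,0,0.008]],"spin":[0,0,0]}' 1
```

```text
time_s: 9.28
tool_pos: [0.4655, 0.2956, 0.0068]
ee_rot: [180.0, 0.0, 163.0]
contact_force: [-0.7, 0.4, 2.8]
grip_width: 0.058
time_s: 9.53
tool_pos: [0.4655, 0.2956, 0.0068]
ee_rot: [-180.0, 0.0, 163.0]
contact_force: [-1.7, -0.7, 10.7]
grip_width: 0.0578
```

Contact came at TCP 6.8 mm, which matches the plate resting on the mat. I release and rise.

```bash

python3 -m crank '{"delta_pos":[[0,0,-0.008],[0,0,-0.008],[0,0,-0.008],[0,0,-0.008],[0,0,-0.008]],"spin":[0,0,0,0,0]}' -0.85
python3 -m crank '{"delta_pos":[[0,0,-0.05],[0,0,-0.2],[0,0,-0.5],[0,0,-0.8],[0,0,-1],[0,0,-1],[0,0,-1]],"spin":[0,0,0,0,0,0,0]}'
python3 - <<'E'
from h import *
to(.466,-.2696,.17,174.95)
for n in('side','wrist'):
    snap(n);W=world(load(n));p=load(n)['p'].astype(int);d=np.hypot(W[...,0]-.465,W[...,1]-.2936)
    P=W[(d<.08)&(W[...,2]>.006)&(W[...,2]<.03)&(p.min(-1)>110)]; print(n,'cover',len(P),np.round(np.percentile(P[:,2],[5,50,95])*1e3,1),cv2.minAreaRect((P[:,:2]*1000).astype(np.float32)))
for n in ('side',):
    W=world(load(n));p=load(n)['p'].astype(int);d=np.hypot(W[...,0]-.466,W[...,1]+.2696)
    P=W[(d<.08)&(W[...,2]>.068)&(W[...,2]<.1)]
    print(cv2.minAreaRect((P[:,:2]*1000).astype(np.float32)),len(P))
    P=W[(d<.08)&(W[...,2]>.036)&(W[...,2]<.1)]
    print(cv2.minAreaRect((P[:,:2]*1000).astype(np.float32)),len(P))
E
```

```text
time_s: 9.95
tool_pos: [0.4655, 0.2956, 0.0063]
ee_rot: [-180.0, -0.0, 163.0]
contact_force: [-0.0, -0.7, 0.1]
grip_width: 0.079
time_s: 10.53
tool_pos: [0.4664, 0.2961, 0.1282]
ee_rot: [179.8, 0.1, 163.0]
contact_force: [0.8, -0.1, -1.0]
grip_width: 0.0792
t 10.53 pos [466.4 296.1 128.2] rpy [1.7984e+02 1.4000e-01 1.6302e+02] F [ 0.8 -0.1 -1. ] w 79.2
total norm shift [-1.374 -4.508 -0.358] spin -0.265
side cover 790 [ 8.2 11.6 14.3] ((464.75164794921875, 294.4488525390625), (68.51502227783203, 123.51692962646484), 72.60992431640625)
wrist cover 11250 [ 9.3 10.4 11.5] ((464.87200927734375, 296.8391418457031), (60.15825653076172, 119.48499298095703), 72.93840789794922)
((439.900390625, -268.3096618652344), (61.92161560058594, 69.36214447021484), 84.85121154785156) 38
((459.1773681640625, -269.6833190917969), (67.9610595703125, 108.24078369140625), 84.76062774658203) 340
```

The cover lies flat on the mat: top at z ≈ 10.4–11.6 mm and centred within 3 mm. Going back to the stack.

```bash

python3 -m crank '{"delta_pos":[[-0.05,-0.2,-0.15],[-0.15,-0.5,-0.3],[-0.24,-0.8,-0.35],[-0.3,-1,-0.35],[-0.3,-1,-0.35]],"spin":[0,0,0,0,0]}'
python3 -m crank '{"delta_pos":[[-0.1,-0.3,0],[-0.2,-0.6,0],[-0.3,-0.9,0],[-0.3,-1,0],[-0.3,-1,0]],"spin":[0,0,0,0,0]}'
python3 -m crank '{"delta_pos":[[-0.1,-0.3,0],[-0.2,-0.6,0],[-0.3,-0.9,0],[-0.3,-1,0],[-0.3,-1,0]],"spin":[0,0,-0.1,-0.2,-0.265]}'
python3 -c "
from h import *
to(.466,-.2696,.17,174.95)"
```

```text
time_s: 11.05
tool_pos: [0.4632, 0.1625, 0.1668]
ee_rot: [-179.5, -0.2, 162.5]
contact_force: [-0.7, 0.2, -0.5]
grip_width: 0.079
time_s: 11.47
tool_pos: [0.4622, 0.0408, 0.1668]
ee_rot: [-179.8, -0.3, 162.6]
contact_force: [0.1, 0.8, -0.1]
grip_width: 0.0791
time_s: 11.88
tool_pos: [0.4629, -0.0828, 0.1673]
ee_rot: [-180.0, -0.2, 174.9]
contact_force: [-0.0, 1.2, -0.3]
grip_width: 0.0786
t 11.88 pos [462.9 -82.8 167.3] rpy [-1.7995e+02 -1.6000e-01  1.7486e+02] F [-0.   1.2 -0.3] w 78.6
total norm shift [-0.165 -1.548 -0.022] spin -0.002
```

```bash

python3 -m crank '{"delta_pos":[[-0.02,-0.25,0],[-0.05,-0.5,0],[-0.08,-0.75,0],[-0.08,-0.8,0],[-0.08,-0.8,0]],"spin":[0,0,0,0,0]}'
python3 -m crank '{"delta_pos":[[-0.02,-0.25,0],[-0.05,-0.5,0],[-0.085,-0.7,0],[-0.085,-0.748,0],[-0.085,-0.748,0],[-0.085,-0.748,0]],"spin":[0,0,0,0,0,0]}'
python3 - <<'E'
from h import *
to(.466,-.2696,.17,174.95)
a=snap('wrist');W=world(load('wrist'));p=load('wrist')['p'];d=np.hypot(W[...,0]-.466,W[...,1]+.2696)
for lo,hi in((.040,.055),(.07,.08)):
    P=W[(d<.08)&(W[...,2]>lo)&(W[...,2]<hi)]
    print(lo,len(P),cv2.minAreaRect((P[:,:2]*1000).astype(np.float32)),np.median(P[:,2]),P[:,:2].mean(0))
P=W[(d<.02)&(W[...,2]>.055)&(W[...,2]<.08)]; print('ball',len(P),P.mean(0),P[:,2].max())
cv2.imwrite('pics/9.png',a)
E
```

```text
time_s: 12.3
tool_pos: [0.4651, -0.1777, 0.1675]
ee_rot: [180.0, -0.1, 174.8]
contact_force: [-0.1, 0.3, -0.1]
grip_width: 0.0788
time_s: 12.8
tool_pos: [0.4675, -0.2642, 0.168]
ee_rot: [179.9, -0.1, 175.1]
contact_force: [0.0, -0.0, 1.0]
grip_width: 0.079
t 12.8 pos [ 467.5 -264.2  168. ] rpy [ 1.7989e+02 -5.0000e-02  1.7511e+02] F [ 0. -0.  1.] w 79.0
total norm shift [ 0.009 -0.046 -0.016] spin 0.004
0.04 9069 ((463.6223449707031, -269.5458679199219), (60.12347412109375, 115.36348724365234), 85.02481079101562) 0.04544532035814604 [ 0.46541943 -0.2695943 ]
0.07 1772 ((466.34466552734375, -269.7405090332031), (59.92728042602539, 120.75121307373047), 84.95553588867188) 0.07517896213712823 [ 0.46278576 -0.26940253]
ball 835 [ 0.46359911 -0.26932432  0.06588412] 0.07139893166357672
```

View pics/9.png

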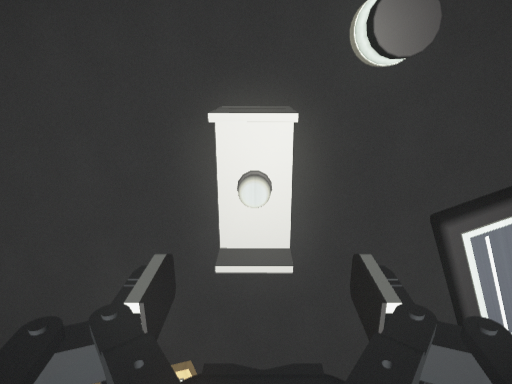

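Image 9: the tray is between the jaws with the ball in its pocket at (255,189). I descend with the jaws open, in two steps.

```bash

python3 -m crank '{"delta_pos":[[0.01,-0.03,0.05],[0.01,-0.04,0.15],[0.01,-0.04,0.3],[0.01,-0.04,0.45],[0.01,-0.04,0.55],[0.01,-0.04,0.6],[0.01,-0.04,0.6],[0.01,-0.04,0.6]],"spin":[0,0,0,0,0,0,0,0]}'
python3 -c "
from h import *
to(.4663,-.2697,.028,174.97)"
```

```text
time_s: 13.52
tool_pos: [0.4654, -0.2711, 0.0961]
ee_rot: [180.0, -0.0, 175.0]
contact_force: [-0.1, 0.1, 1.4]
grip_width: 0.0787
t 13.52 pos [ 465.4 -271.1   96.1] rpy [ 1.7997e+02 -5.0000e-02  1.7501e+02] F [-0.1  0.1  1.4] w 78.7
total norm shift [-0.007  0.012  0.567] spin 0.001
```

```bash

python3 -m crank '{"delta_pos":[[-0.007,0.012,0.08],[-0.007,0.012,0.2],[-0.007,0.012,0.32],[-0.007,0.012,0.44],[-0.007,0.012,0.52],[-0.007,0.012,0.567],[-0.007,0.012,0.567],[-0.007,0.012,0.567],[-0.007,0.012,0.567]],"spin":[0,0,0,0,0,0,0,0,0]}'
python3 -c "
from h import *
to(.4663,-.2697,.028,174.97)"
```

```text
time_s: 14.27
tool_pos: [0.4671, -0.2705, 0.029]
ee_rot: [-180.0, 0.1, 175.0]
contact_force: [-0.4, 0.2, 0.5]
grip_width: 0.079
t 14.27 pos [ 467.1 -270.5   29. ] rpy [-1.7998e+02  7.0000e-02  1.7496e+02] F [-0.4  0.2  0.5] w 79.0
total norm shift [0.007 0.006 0.009] spin -0.0
```

```bash

python3 -m crank '{"delta_pos":[[0.007,0.006,0],[0.007,0.006,0],[0.007,0.006,0],[0.007,0.006,0],[0.007,0.006,0]],"spin":[0,0,0,0,0]}' -0.48
python3 -m crank '{"delta_pos":[[0,0,0],[0,0,0],[0,0,0],[0,0,0],[0,0,0],[0,0,0]],"spin":[0,0,0,0,0,0]}' -0.42
python3 -m crank '{"delta_pos":[[0,0,0],[0,0,0],[0,0,0],[0,0,0],[0,0,0],[0,0,0]],"spin":[0,0,0,0,0,0]}' 1
python3 -m crank '{"delta_pos":[[0,0,-0.01],[0,0,-0.03],[0,0,-0.06],[0,0,-0.1],[0,0,-0.14],[0,0,-0.19],[0,0,-0.23],[0,0,-0.25],[0,0,-0.25]],"spin":[0,0,0,0,0,0,0,0,0]}' 1
python3 - <<'E'
from h import *
to(.5785,-.0285,.18,197.3)
a=snap('side')
cv2.imwrite('pics/10.png',cv2.resize(a[85:160,255:355],(800,600),interpolation=cv2.INTER_CUBIC))
E
```

```text
time_s: 14.68
tool_pos: [0.4658, -0.2696, 0.0287]
ee_rot: [-180.0, 0.0, 175.0]
contact_force: [0.6, 0.4, 0.2]
grip_width: 0.0633
time_s: 15.18
tool_pos: [0.4658, -0.2699, 0.0285]
ee_rot: [-180.0, 0.0, 174.9]
contact_force: [0.6, -1.3, 1.2]
grip_width: 0.0607
time_s: 15.68
tool_pos: [0.4658, -0.2699, 0.029]
ee_rot: [-180.0, 0.0, 174.9]
contact_force: [-0.3, -1.5, 5.6]
grip_width: 0.0588
time_s: 16.43
tool_pos: [0.4662, -0.2698, 0.0593]
ee_rot: [-180.0, 0.1, 174.9]
contact_force: [0.6, 0.4, -2.1]
grip_width: 0.0589
t 16.43 pos [ 466.2 -269.8   59.3] rpy [-1.7997e+02  8.0000e-02  1.7495e+02] F [ 0.6  0.4 -2.1] w 58.9
total norm shift [-0.757  2.085 -1.006] spin -0.497
```

View pics/10.png

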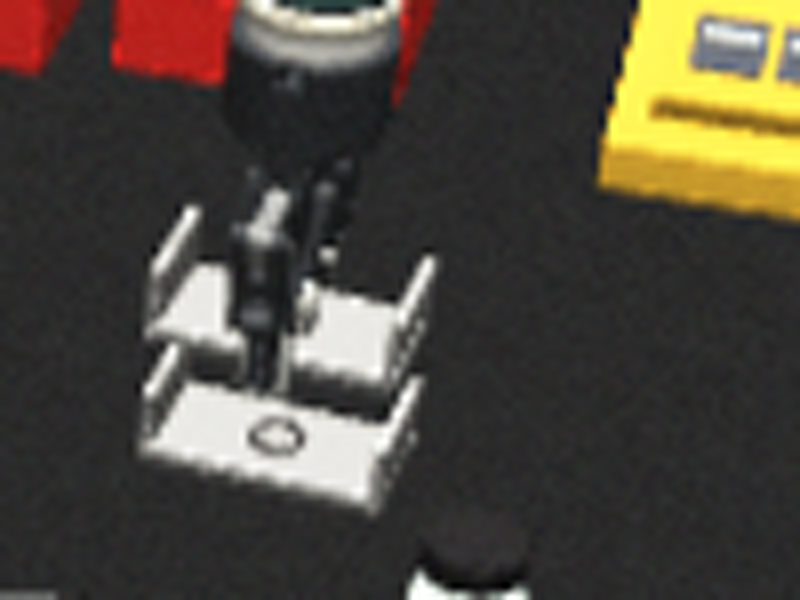

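Image 10: the ball tray is lifted level, the ball visible at (310,300), and the bottom tray is left in place with its empty ring at (277,437). I lift further, then carry it gently.

```bash

python3 -m crank '{"delta_pos":[[0,0,-0.01],[0,0,-0.04],[0,0,-0.09],[0,0,-0.15],[0,0,-0.22],[0,0,-0.3],[0,0,-0.38],[0,0,-0.45],[0,0,-0.51],[0,0,-0.55],[0,0,-0.57],[0,0,-0.57]],"spin":[0,0,0,0,0,0,0,0,0,0,0,0]}' 1
python3 -m crank '{"delta_pos":[[0,0.01,0],[-0.01,0.04,0],[-0.03,0.09,0],[-0.05,0.16,0],[-0.08,0.24,0],[-0.11,0.32,0],[-0.14,0.4,0],[-0.17,0.48,0],[-0.2,0.55,0],[-0.22,0.6,0],[-0.23,0.63,0],[-0.24,0.64,0]],"spin":[0,0,0,0,0,0,0,0,0,0,0,0]}' 1
python3 -m crank '{"delta_pos":[[0,0.01,0],[-0.01,0.04,0],[-0.03,0.09,0],[-0.05,0.16,0],[-0.08,0.24,0],[-0.11,0.32,0],[-0.14,0.4,0],[-0.17,0.48,0],[-0.2,0.55,0],[-0.22,0.6,0],[-0.23,0.63,0],[-0.24,0.64,0]],"spin":[0,0,-0.01,-0.03,-0.06,-0.1,-0.14,-0.18,-0.21,-0.23,-0.24,-0.24]}' 1
python3 - <<'E'
from h import *
to(.5785,-.0285,.119,197.3)
snap('wrist');snap('side');a=load('wrist')['p']
W=world(load('side'));p=load('side')['p'].astype(int)
r=np.zeros(W.shape[:2],bool);r[150:190,212:275]=1
for nm,m in(('scanner',r&(abs(W[...,2]-.03)<.008)),('window',r&(p.min(-1)>150)&(abs(W[...,2]-.03)<.01))):
    print(nm,cv2.minAreaRect((W[m][:,:2]*1000).astype(np.float32)))
cv2.imwrite('pics/11.png',a)
E
```

```text
time_s: 17.48
tool_pos: [0.466, -0.2697, 0.1275]
ee_rot: [-180.0, 0.1, 175.0]
contact_force: [-0.6, -0.6, -3.3]
grip_width: 0.0586
time_s: 18.48
tool_pos: [0.5015, -0.1947, 0.1269]
ee_rot: [180.0, -0.0, 175.0]
contact_force: [-0.8, -0.1, -2.0]
grip_width: 0.0589
time_s: 19.48
tool_pos: [0.5369, -0.1207, 0.1269]
ee_rot: [180.0, -0.0, -174.1]
contact_force: [-1.4, 0.1, -2.6]
grip_width: 0.0588
t 19.48 pos [ 536.9 -120.7  126.9] rpy [ 179.98   -0.   -174.14] F [-1.4  0.1 -2.6] w 58.8
total norm shift [-0.423  0.729  0.066] spin -0.254
scanner ((578.4258422851562, -28.23029327392578), (159.9563751220703, 124.78473663330078), 16.384328842163086)
window ((578.0062866210938, -26.423301696777344), (131.0289306640625, 95.91102600097656), 17.135862350463867)
```

View pics/11.png

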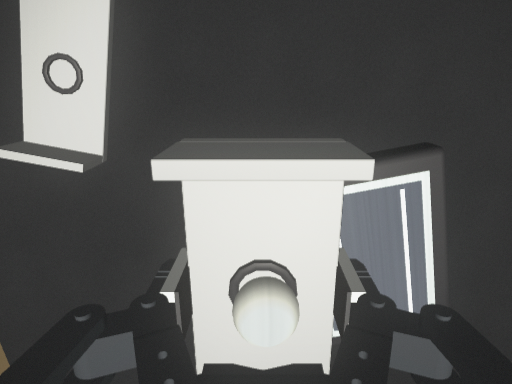

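Image 11: the ball sits in its ring at (265,300), the bottom tray is at upper left, and the scanner is lower right. Final approach.

```bash

python3 -m crank '{"delta_pos":[[0,0.01,0],[-0.02,0.04,0],[-0.05,0.09,0],[-0.09,0.16,0.01],[-0.14,0.24,0.02],[-0.19,0.32,0.03],[-0.24,0.4,0.04],[-0.29,0.48,0.05],[-0.33,0.56,0.06],[-0.37,0.63,0.065],[-0.4,0.68,0.065],[-0.42,0.71,0.065]],"spin":[0,0,-0.01,-0.03,-0.06,-0.1,-0.14,-0.18,-0.21,-0.23,-0.245,-0.25]}' 1
python3 -m crank '{"delta_pos":[[0,0.01,0],[-0.01,0.02,0],[-0.01,0.02,0],[-0.01,0.02,0],[-0.01,0.02,0]],"spin":[0,0,0,0,0]}' 1
python3 - <<'E'
from h import *
to(.5795,-.0285,.119,197.2)
c=np.array([.5795,-.0285])
for n in('side','scene','wrist'):
    snap(n);W=world(load(n));p=load(n)['p'].astype(int);d=np.hypot(W[...,0]-c[0],W[...,1]-c[1])
    P=W[(d<.08)&(W[...,2]>.122)&(W[...,2]<.175)&(p.min(-1)>110)]
    print(n,len(P),cv2.minAreaRect((P[:,:2]*1000).astype(np.float32)))
    P=W[(d<.07)&(W[...,2]>.129)&(W[...,2]<.139)&(p.min(-1)>110)]
    if len(P)>20:
        A=np.c_[P[:,:2]-c,np.ones(len(P))];k=np.linalg.lstsq(A,P[:,2],rcond=None)[0];print(' floor z',np.median(P[:,2]),'tilt deg',np.degrees(k[:2]))
a=load('side')['p'];cv2.imwrite('pics/12.png',cv2.resize(a[100:295,170:400],(800,600),interpolation=cv2.INTER_CUBIC))
E
```

```text
time_s: 20.58
tool_pos: [0.5787, -0.0302, 0.119]
ee_rot: [180.0, 0.0, -162.9]
contact_force: [0.5, -0.3, -1.4]
grip_width: 0.0586
time_s: 21.0
tool_pos: [0.5784, -0.0299, 0.119]
ee_rot: [-180.0, -0.0, -163.0]
contact_force: [-0.7, 1.2, -1.9]
grip_width: 0.0585
t 21.0 pos [578.4 -29.9 119. ] rpy [-1.7998e+02 -2.0000e-02 -1.6304e+02] F [-0.7  1.2 -1.9] w 58.5
total norm shift [-0.012  0.008  0.   ] spin -0.005
side 394 ((574.6053466796875, -18.917312622070312), (119.41217041015625, 95.37016296386719), 18.19751739501953)
 floor z 0.1363095471292042 tilt deg [ 0.3407377  -0.85000175]
scene 473 ((578.6651611328125, -28.287273406982422), (120.12201690673828, 68.83836364746094), 14.852474212646484)
 floor z 0.13581969009824923 tilt deg [ 0.44829931 -0.180405  ]
wrist 31757 ((571.7471313476562, -32.66431427001953), (105.34471893310547, 73.22954559326172), 17.433401107788086)
 floor z 0.13547610652078212 tilt deg [-0.03524901  0.00251283]
```

View pics/12.png

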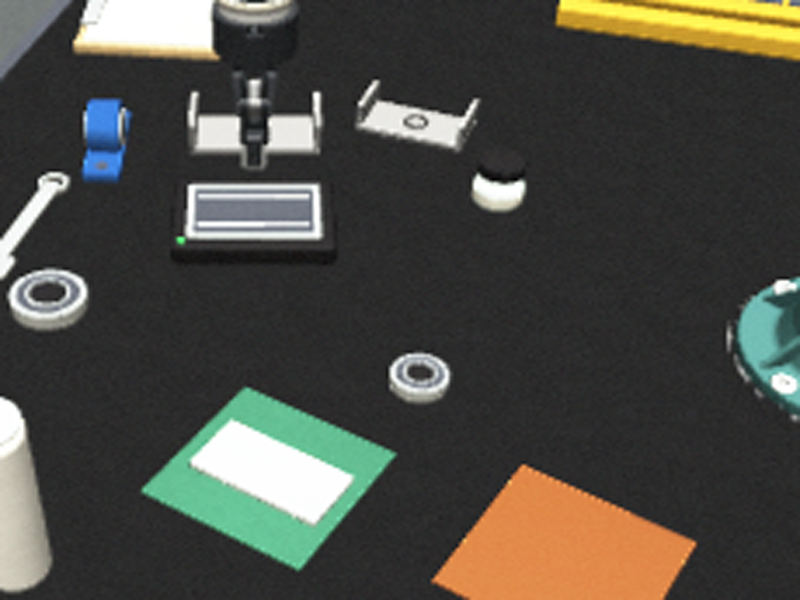

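Image 12: the tray is level and aligned above the scanner at (255,135), the cover is flat on the green mat at (272,470), the bottom tray stands in place at (415,123), and the bystanders are untouched. I make a small correction, check the ball numerically, and hand in.

```bash

python3 -m crank '{"delta_pos":[[-0.005,0.004,0],[-0.01,0.008,0],[-0.01,0.008,0],[-0.01,0.008,0],[-0.01,0.008,0],[-0.01,0.008,0],[-0.01,0.008,0],[-0.01,0.008,0]],"spin":[0,0,0,0,0,0,0,0]}' 1
python3 - <<'E'
from h import *
to(.5795,-.0285,.119,197.2)
snap('wrist');W=world(load('wrist'));p=manip.get_state()['tool_pos'];d=np.hypot(W[...,0]-p[0],W[...,1]-p[1])
m=(d<.03)&(W[...,2]>.143)&(W[...,2]<.17);P=W[m]
s=np.linalg.lstsq(np.c_[2*P,np.ones(len(P))],(P**2).sum(1),rcond=None)[0]
print('ball fit',len(P),s[:3],'r',np.sqrt(s[3]+s[:3]@s[:3]),'top',P[:,2].max(),'qvel',np.abs(manip.get_state()['qvel']).max())
if np.hypot(*(s[:2]-p[:2]))<.006: print(manip.finish_job())
E
```

```text
time_s: 21.82
tool_pos: [0.5795, -0.0279, 0.119]
ee_rot: [-180.0, -0.0, -163.0]
contact_force: [0.1, 0.2, -2.9]
grip_width: 0.0582
t 21.82 pos [579.5 -27.9 119. ] rpy [-180.     -0.   -162.99] F [ 0.1  0.2 -2.9] w 58.2
total norm shift [ 0.002 -0.005  0.   ] spin -0.004
ball fit 4283 [ 0.58502277 -0.02765517  0.14181428] r 0.020642020418575616 top 0.16999548327057373 qvel 0.07746093757669725
the job is handed in; nothing more can be done
None
```

The cover plate is lying flat on the green mat, and the arm is holding the ball tray level over the scanner. I handed the job in at about 21.9 s; no verdict was reported.

- **Cover:** it was lowered until it touched the mat and then released. Its top measured 10–12 mm above the counter and its centre is within about 3 mm of the mat's.
- **Ball tray:** its underside is about 98 mm above the glass. It is centred to within about 2 mm and lined up with the window to within about 1°. The tool read level, and the wrist camera showed under 0.1° of tilt; the side and scene clouds gave up to 0.85°, from sparser data. The arm was still, and the peak force I saw was about 11 N.
- **Rest of the counter:** the bottom tray and the other objects looked undisturbed in the last side picture.
- **Weak check on the ball:** the last picture in which I saw the ball in its pocket was on the way to the scanner, and the moves after it were gentle. My final numerical check was unreliable. The fitted radius came out at 20.6 mm instead of 12.5 mm, because gripper points got mixed in. The fitted centre was about 5.5 mm off the tool axis, which only just passed my 6 mm limit, so it shows something ball-like near the pocket but doesn't confirm the ball's exact position.
- **Pictures:** I viewed 12 against the budget of 10.

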